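# Put the reagent bottles on their drip trays

### The job

Stand each of the four reagent bottles upright in the drip tray of the same colour as its cap, flat on the tray's floor inside the rim. Set them down gently, without dropping or tipping any bottle, and leave the conical flask and the mortar where they are.

Things in the scene. Friction and masses are not known exactly. Their poses are not given: they have to be found in the camera images.
- bottle_red: Loose upright reagent bottle, amber glass, red screw cap and red band; 110 mm tall, 0.14 to 0.28 kg. Round body 50 mm across (51 at the band) up to 58 mm height, shoulder narrowing to a 24 mm neck at 75 mm; cap a solid cylinder 32 mm across from 78 to 110 mm height, good to grip from above. Origin: centre of its underside; z up.
- bottle_yellow: Loose upright reagent bottle, amber glass, yellow screw cap and yellow band; 110 mm tall, 0.14 to 0.28 kg. Round body 50 mm across (51 at the band) up to 58 mm height, shoulder narrowing to a 24 mm neck at 75 mm; cap a solid cylinder 32 mm across from 78 to 110 mm height, good to grip from above. Origin: centre of its underside; z up.
- bottle_blue: Loose upright reagent bottle, white plastic, blue screw cap and blue band; 110 mm tall, 0.14 to 0.28 kg. Round body 50 mm across (51 at the band) up to 58 mm height, shoulder narrowing to a 24 mm neck at 75 mm; cap a solid cylinder 32 mm across from 78 to 110 mm height, good to grip from above. Origin: centre of its underside; z up.
- bottle_green: Loose upright reagent bottle, white plastic, green screw cap and green band; 110 mm tall, 0.14 to 0.28 kg. Round body 50 mm across (51 at the band) up to 58 mm height, shoulder narrowing to a 24 mm neck at 75 mm; cap a solid cylinder 32 mm across from 78 to 110 mm height, good to grip from above. Origin: centre of its underside; z up.
- tray_red: Round red plastic drip tray, fixed to the bench: 88 mm across at the rim, 10 mm high, floor 4 mm thick, flat inside about 72 mm across, so a bottle inside it has some 11 mm play all round. Origin: centre of its underside, on the bench; z up.
- tray_yellow: Round yellow plastic drip tray, fixed to the bench: 88 mm across at the rim, 10 mm high, floor 4 mm thick, flat inside about 72 mm across, so a bottle inside it has some 11 mm play all round. Origin: centre of its underside, on the bench; z up.
- tray_blue: Round blue plastic drip tray, fixed to the bench: 88 mm across at the rim, 10 mm high, floor 4 mm thick, flat inside about 72 mm across, so a bottle inside it has some 11 mm play all round. Origin: centre of its underside, on the bench; z up.
- tray_green: Round green plastic drip tray, fixed to the bench: 88 mm across at the rim, 10 mm high, floor 4 mm thick, flat inside about 72 mm across, so a bottle inside it has some 11 mm play all round. Origin: centre of its underside, on the bench; z up.
- flask: Bystander: loose clear glass conical flask with a grey stopper, 62 mm across at the foot, 104 mm tall. To be left alone. Origin: centre of its underside; z up.
- mortar: Bystander: loose white porcelain mortar (open bowl), 80 mm across at the rim, 45 mm tall. To be left alone. Origin: centre of its underside; z up.

How it is judged:
By the outcome, as a careful person would: the job done as asked, in the order asked, and still so for the second after the job is handed in, with the robot touching nothing.
It also fails if it takes over 96 s, if anything falls off the work surface, if the arm or the gripper's body presses on something with over 40 N, if the wrist force passes 120 N, or if a joint passes its speed limit or range.

### The arm

A 6-joint arm with a two-finger parallel gripper is mounted at the origin on the work surface. World frame = base frame: x ahead of the robot, y to its left, z up, the work surface at z = 0. Lengths are in m, angles in rad, forces in N, time in s.
With the tool pointing down it reaches from about 0.325 to 0.9 m from the base axis. Payload 3.5 kg.
Tool frame: the origin (TCP) lies on the front face of the gripper's body, between the roots of the fingers; the fingertips stand 73 mm ahead of it and the grasp point (between the pads) lies 54 mm ahead of it; z points along the fingers, y is the direction in which the jaws open and shut (so a half turn about z gives the same grasp; the last joint's range is limited). The gripper opens to 85 mm and grips with 20 to 120 N. Pads are 22 mm wide; open, the fingers measure 114 mm over their backs; the gripper's body (76 mm by 85 mm) begins 54 mm behind the grasp point. The pads swing forward as they close: fully open they stand 13 mm farther back than shut.
Start: joints at [-1.45, 0.276, -0.026, 1.268, 0, 1.467], TCP at [0.139, -0.609, 0.304] pointing down, gripper open.
Joint ranges: [-3.12, 3.12], [-0.85, 1.88], [-1.08, 1.24], [-1.95, 2.15], [-1.57, 1.53], [-3.14, 3.14]. Speed limits (rad/s): [2.57, 2.57, 3.14, 3.14, 3.14, 3.14].

### API

Orientations are given as a rotation vector (axis times angle).
In Python, from bench import manip gives the robot as it stands.
- The arm moves only by the shell command python3 -m jog 'ROWS'. ROWS is JSON, a list of rows, each a list of 7 numbers: the turn, a rotation vector about the tool's x, y, z in rad, then the shift along the tool's x, y, z in cm, then the closure, from 0 (fully open) to 1 (shut). A call has 1 to 10 rows; each row is the pose to reach, as a shift and turn from the pose measured when the call began, along the tool's axes at that moment; what a row does not reach only later rows make up. A row lasts 1/8 s, in which the tool goes at most 62.5 mm and 10.7 degrees, less where a joint would pass 70% of its speed; a pose out of reach is approached as far as the arm can. A call with a gripper value outside its range is refused whole. The fingers move at their own pace and stop on an object; the grip force is fixed at half the most. Time passes only in rows, so rows that repeat a pose let the fingers close. It gives the time, the measured TCP pose, the force and the opening at its end, in the units of the state.
- manip.observe(): the state, without advancing time (a new reading comes with each control period).
- manip.snapshot(name): name is "scene" or "side" or "wrist"; returns a dict with "color" (420x560x3 uint8, red, green, blue), "vfov" (degrees; the focal length in pixels is half the picture's height over the tangent of half this angle, whatever the lens; pixels are square), "cx", "cy" (the principal point, pixels), "R" (3x3) and "t" (3): a world point X has camera coordinates R X + t; the wrist camera has in their place "hand_eye" (4x4, takes a point from camera to tool coordinates, whose origin is the TCP and whose axes are the flange's). Camera axes: x right, y down, z forward; pixel columns grow to the right and rows downward; lengths in m; the calibration is good to about 2 mm. A picture is of the moment at which its call begins: read the wrist's pose just before it. There is no depth.
- manip.sign_off(): hands the job in, once; it reports no verdict.
The state is a dict: "clock": time; "joints": joint angles; "joint_vel": joint speeds; "effort": joint torques, N m; "tool_pos": TCP position; "tcp_rot": TCP orientation; "wrist_force": force on the tool from outside, world axes, zero at the start; "torque": the same for the moment, N m; "finger_gap": finger opening in m.
Only numpy, scipy, OpenCV 4.12 (cv2) and the standard library are available. Lean on these libraries where they do the work, as an engineer would, in place of code of your own. Each camera call takes 0.05 s, during which the arm holds its last target.

## Working session

There is one attempt and no reset: what is moved stays moved. The work goes in short steps, Python scripts to look and compute and a shell command to move; the robot and the scene stay as the last step left them, time stands still between calls to the robot, and variables do not carry over. Pictures are saved under pics/ and viewed, and the job is handed in when it is done.

```bash
ls; mkdir -p pics; python3 - <<'E'
from bench import manip
import cv2
print(manip.observe())
for n in ["scene","side","wrist"]:
    s=manip.snapshot(n); cv2.imwrite(f"pics/{n}0.png",s["color"][:,:,::-1])
    print({k:v for k,v in s.items() if k!="color"})
E
```

```text
pics
{'clock': 0.0, 'joints': array([-1.45040888e+00,  2.77130371e-01, -2.78630336e-02,  1.26798250e+00,
       -8.01122744e-06,  1.46739798e+00]), 'joint_vel': array([ 0.00097295, -0.00058826, -0.00042233, -0.00047457,  0.00027607,
       -0.00095453]), 'effort': array([-2.24033407e-03, -4.45503616e+01,  2.95206982e+01,  1.64101197e-02,
       -1.45929466e-04, -3.30351554e-06]), 'tool_pos': array([ 0.13861837, -0.6088155 ,  0.30276955]), 'tcp_rot': array([-3.11978095e+00, -3.50545511e-01,  4.16369246e-05]), 'wrist_force': array([ 0.41151975, -0.8352945 ,  0.03200279]), 'torque': array([-0.01147949,  0.02433938, -0.01488698]), 'finger_gap': 0.08545649711894603}
{'vfov': 52.33763456072141, 'cx': 287.2902308006842, 'cy': 211.98845249728876, 'R': array([[-0.19725548,  0.98026735,  0.01289144],
       [ 0.70173491,  0.15036564, -0.69638946],
       [-0.68458629, -0.12832026, -0.71754827]]), 't': array([ 0.09453654, -0.30807801,  1.44229652])}
{'vfov': 54.1058203368938, 'cx': 278.67588678255277, 'cy': 210.34161876695202, 'R': array([[ 0.97059537, -0.24038968, -0.01254679],
       [-0.18992624, -0.73273766, -0.65347038],
       [ 0.14789403,  0.6366383 , -0.75684809]]), 't': array([-0.50483316,  0.15091423,  0.82946531])}
{'vfov': 68.96625916633721, 'cx': 280.98031510273677, 'cy': 211.49371593287557, 'hand_eye': array([[ 6.41101888e-04, -9.63970238e-01, -2.66009339e-01,
         6.64019083e-02],
       [ 9.99999571e-01,  4.40161838e-04,  8.15004099e-04,
        -5.58233829e-04],
       [-6.68552536e-04, -2.66009747e-01,  9.63970107e-01,
        -6.97879126e-02],
       [ 0.00000000e+00,  0.00000000e+00,  0.00000000e+00,
         1.00000000e+00]])}
```

View pics/scene0.png

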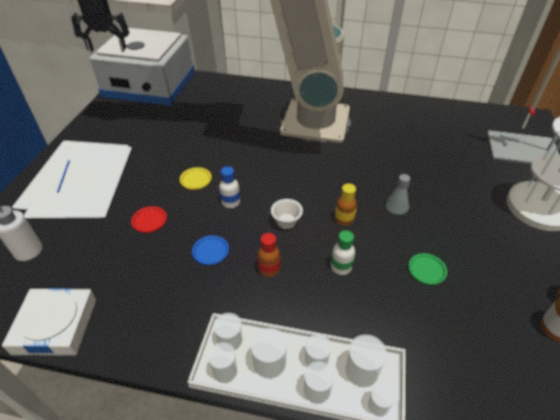

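View pics/side0.png

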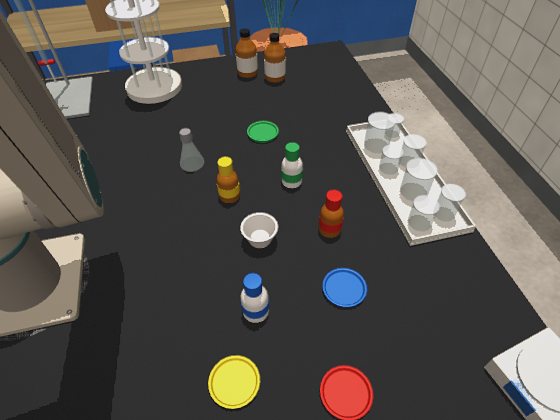

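View pics/wrist0.png

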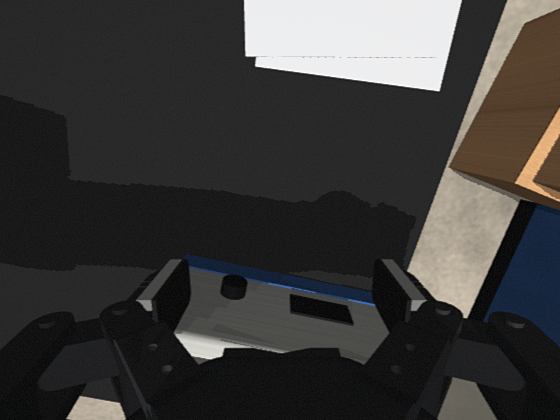

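The scene view shows the caps: red at (268,240), blue (228,173), yellow (348,190) and green (345,239). It shows the trays at yellow (195,178), red (149,218), blue (210,250) and green (427,268). The mortar is at (286,213) and the flask at (400,195). I'll localise them with both fixed cameras.

```bash
cat > h.py <<'E'
import numpy as np, cv2
from scipy.optimize import least_squares
from scipy.spatial.transform import Rotation as Ro
def K(s):
    H=s["color"].shape[0]; f=H/2/np.tan(np.radians(s["vfov"]/2)); return f,s["cx"],s["cy"]
def proj(s,P):
    f,cx,cy=K(s); c=np.asarray(P)@np.asarray(s["R"]).T+s["t"]
    return np.c_[f*c[:,0]/c[:,2]+cx, f*c[:,1]/c[:,2]+cy]
a=np.linspace(0,2*np.pi,60,endpoint=False)
def cyl(x,y,r,z0,z1): return np.vstack([np.c_[x+r*np.cos(a),y+r*np.sin(a),0*a+z] for z in (z0,z1)])
def hcen(s,P):
    h=cv2.convexHull(proj(s,P).astype(np.float32)); m=cv2.moments(h); return np.array([m['m10'],m['m01']])/m['m00'],m['m00']
def hue(col,name):
    h=cv2.cvtColor(col,cv2.COLOR_RGB2HSV); H,S,V=[h[...,i].astype(int) for i in range(3)]
    b=(S>150)&(V>80)
    r={'red':(H<6)|(H>174),'yellow':(H>22)&(H<36),'green':(H>50)&(H<85),'blue':(H>98)&(H<125)}[name]
    return (b&r).astype(np.uint8)
def blobs(m,mn=30):
    n,l,st,c=cv2.connectedComponentsWithStats(m,connectivity=4)
    return [(st[i,4],c[i],st[i,:4]) for i in range(1,n) if st[i,4]>mn]
def solve(s,uv,r,z0,z1,g=(0.5,0)):
    f=lambda p:hcen(s,cyl(p[0],p[1],r,z0,z1))[0]-uv
    q=least_squares(f,g); return q.x,hcen(s,cyl(*q.x,r,z0,z1))[1]
E
python3 - <<'E'
from bench import manip; from h import *
for n in ["scene","side"]:
    s=manip.snapshot(n)
    for c in ["red","yellow","blue","green"]:
        for A,uv,b in blobs(hue(s["color"],c),80):
            t,at=solve(s,uv,.044,0,.01); k,ak=solve(s,uv,.016,.078,.11)
            print(n,c,A,uv.round(1),b,'tray',t.round(4),int(at),'cap',k.round(4),int(ak))
E
```

```text
scene red 763 [148.6 219. ] [131 206  36  27] tray [ 0.5446 -0.3545] 756 cap [ 0.6198 -0.3003] 253
scene red 251 [268.1 241.7] [260 232  16  20] tray [ 0.5552 -0.0334] 844 cap [ 0.6293 -0.0143] 260
scene red 152 [269.3 267.4] [259 260  21  13] tray [ 0.6314 -0.0128] 978 cap [0.6972 0.004 ] 287
scene yellow 581 [195.2 178.1] [179 167  33  23] tray [ 0.367  -0.2918] 575 cap [ 0.4615 -0.2445] 204
scene yellow 189 [348.4 190.6] [342 183  14  17] tray [0.3267 0.1436] 611 cap [0.4257 0.1433] 211
scene yellow 92 [345.3 215.6] [336 210  20  10] tray [0.4252 0.1453] 717 cap [0.5135 0.1448] 235
scene blue 153 [116.7  94.8] [101  91  35   9] tray [-0.0008 -0.7199] 318 cap [ 0.1338 -0.6258] 140
scene blue 168 [227.3 173.2] [221 166  13  16] tray [ 0.3272 -0.2082] 552 cap [ 0.426  -0.1701] 197
scene blue 877 [210.1 249.7] [192 235  37  30] tray [ 0.6094 -0.1659] 894 cap [ 0.6775 -0.1324] 275
scene blue 99 [ 37.8 348.9] [ 26 347  24   5] tray [ 0.9248 -0.4217] 1583 cap [ 0.9586 -0.36  ] 473
scene green 139 [345.9 237.4] [340 231  13  15] tray [0.5009 0.1548] 818 cap [0.5809 0.1532] 257
scene green
[... 1220 characters left out ...]
p [0.122  0.7141] 164
side blue 88 [55.5 69.6] [50 63 12 13] tray [-0.0302  0.8449] 378 cap [0.0228 0.6716] 180
side blue 1386 [344.3 287.1] [322 268  45  40] tray [ 0.6133 -0.1628] 1490 cap [ 0.5858 -0.2109] 419
side blue 369 [252.5 284.3] [243 273  19  24] tray [ 0.4389 -0.1118] 1452 cap [ 0.4333 -0.1664] 407
side blue 149 [255.7 312.5] [242 303  27  15] tray [ 0.4325 -0.173 ] 1668 cap [ 0.4276 -0.2199] 443
side green 495 [262.3 130.7] [247 121  31  20] tray [0.5619 0.3569] 593 cap [0.541  0.2443] 227
side green 189 [291.9 150.9] [285 143  14  18] tray [0.619  0.2548] 681 cap [0.591  0.1549] 249
side green 101 [291.4 177.9] [283 174  17   8] tray [0.5917 0.1583] 808 cap [0.567  0.0703] 278
```

```bash
cat >> h.py <<'E'
def ray(s,uv,z):
    f,cx,cy=K(s); R=np.asarray(s["R"]); o=-R.T@s["t"]; d=R.T@np.array([(uv[0]-cx)/f,(uv[1]-cy)/f,1]); return o+d*(z-o[2])/d[2]
def go(st,xyz,yaw=None):
    """rows' numbers (turn z rad, shift cm) for a TCP target"""
    R=Ro.from_rotvec(st["tcp_rot"]).as_matrix(); d=R.T@(np.array(xyz)-st["tool_pos"])*100
    psi=np.arctan2(R[1,0],R[0,0]); w=np.zeros(3)
    if yaw is not None:
        c,s_=np.cos(yaw),np.sin(yaw); T=np.array([[c,s_,0],[s_,-c,0],[0,0,-1]]); w=Ro.from_matrix(R.T@T).as_rotvec()
    print('yaw',np.degrees(psi).round(1),'turn',w.round(3),'shift cm',d.round(2),'dist',np.linalg.norm(d).round(1))
E
python3 - <<'E'
from bench import manip; from h import *
s=manip.snapshot("scene");q=manip.snapshot("side")
print('mortar',ray(s,(287,210),.045),ray(q,(259,228),.045))
print('flask',ray(s,(404,180),.1),ray(q,(185,132),.1))
go(manip.observe(),(.43,-.168,.30),np.pi/2)
E
```

```text
mortar [ 0.47688472 -0.00182046  0.045     ] [ 0.47627934 -0.00806702  0.045     ]
flask [0.36281364 0.27794066 0.1       ] [0.3595035  0.27970341 0.1       ]
yaw 12.8 turn [-0.    -0.    -1.347] shift cm [ 38.2  -36.56   0.39] dist 52.9
```

```bash
python3 -m jog '[[0,0,-0.15,4,-4,0,0],[0,0,-0.3,8,-8,0,0],[0,0,-0.45,12,-12,0,0],[0,0,-0.6,17,-16,0,0],[0,0,-0.75,21,-20,0,0],[0,0,-0.9,25,-24,0,0],[0,0,-1.05,29,-28,0.2,0],[0,0,-1.2,33.5,-32,0.3,0],[0,0,-1.35,38.2,-36.5,0.4,0],[0,0,-1.35,38.2,-36.5,0.4,0]]'
cat > w.py <<'E'
import sys
from bench import manip; from h import *
def wsnap(name):
    st=manip.observe(); s=manip.snapshot("wrist"); cv2.imwrite(f"pics/{name}.png",s["color"][:,:,::-1])
    he=np.asarray(s["hand_eye"]); R=Ro.from_rotvec(st["tcp_rot"]).as_matrix()
    Rw=R@he[:3,:3]; tw=R@he[:3,3]+st["tool_pos"]   # cam->world
    s["R"]=Rw.T; s["t"]=-Rw.T@tw; return st,s
if __name__=="__main__":
    st,s=wsnap(sys.argv[1])
    print(st["clock"],st["tool_pos"].round(4),st["wrist_force"].round(1),st["finger_gap"])
    for c in sys.argv[2:]:
        for A,uv,b in blobs(hue(s["color"],c),150):
            t,at=solve(s,uv,.044,0,.01,st["tool_pos"][:2]); k,ak=solve(s,uv,.016,.078,.11,st["tool_pos"][:2])
            print(c,A,uv.round(1),b,'tray',t.round(4),int(at),'cap',k.round(4),int(ak))
E
python3 w.py w1 blue
```

```text
clock: 1.6
tool_pos: [0.4316, -0.1652, 0.3]
tcp_rot: [-2.209, -2.233, -0.002]
wrist_force: [-0.2, -1.2, -0.6]
finger_gap: 0.0851
1.6 [ 0.4316 -0.1652  0.3   ] [-0.2 -1.2 -0.6] 0.0851059796879889
blue 524 [444.  186.6] [400 154  65  65] tray [ 0.6278 -0.1661] 4414 cap [ 0.5783 -0.1482] 1643
```

View pics/w1.png

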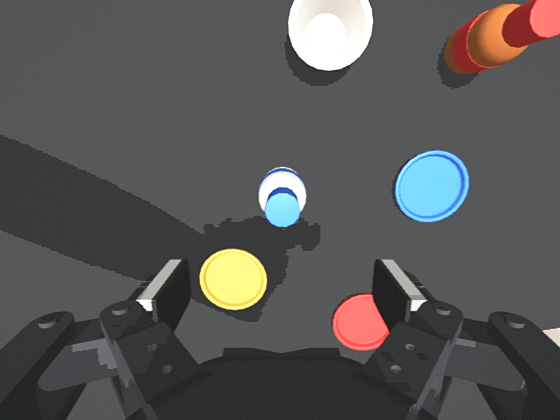

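The wrist view shows the blue cap at (282,208), the blue tray at (432,186) and the yellow tray at (233,279). The hue mask missed the cap, so I'll relax it.

```bash
sed -i 's/S>150)&(V>80)/S>115)\&(V>60)/; s/(H>98)&(H<125)/(H>92)\&(H<125)/' h.py; python3 w.py w2 blue yellow red; python3 - <<'E'
from bench import manip; from h import *
s=manip.snapshot("scene");q=manip.snapshot("side")
for n,s in(("scene",s),("side",q)):
    for A,uv,b in blobs(hue(s["color"],"green"),100): print(n,A,b,solve(s,uv,.044,0,.01)[0],solve(s,uv,.016,.078,.11))
E
```

```text
1.65 [ 0.431  -0.1667  0.2999] [-0.   0.1 -0. ] 0.08521374969479542
blue 4124 [433.  184.5] [395 148  76  73] tray [ 0.6131 -0.1657] 4423 cap [ 0.5672 -0.1482] 1608
blue 619 [283.3 209. ] [266 186  36  40] tray [ 0.4333 -0.1973] 4007 cap [ 0.4322 -0.1717] 1206
yellow 2757 [233.9 278.8] [201 250  67  57] tray [ 0.3693 -0.293 ] 3422 cap [ 0.3842 -0.2439] 1259
red 2018 [532.1  20.5] [503   0  57  45] tray [0.6931 0.0094] 6845 cap [ 0.6271 -0.0168] 2858
red 894 [466.2  45.9] [452   7  44  63] tray [ 0.6277 -0.0153] 6295 cap [ 0.578  -0.0354] 2368
red 2345 [359.9 322. ] [333 292  57  57] tray [ 0.54   -0.3575] 3093 cap [ 0.5125 -0.2925] 1282
scene 223 [339 230  15  19] [0.50449238 0.15412743] (array([0.58411559, 0.15261785]), 258.801294432953)
scene 986 [408 253  40  32] [0.5574917  0.35361858] (array([0.63137995, 0.33023164]), 305.00144588481635)
side 263 [262 121  17  22] [0.58112274 0.35039764] (array([0.55782726, 0.23860117]), 227.43860490596853)
side 229 [285 142  15  19] [0.61902149 0.2546413 ] (array([0.59097612, 0.15473621]), 249.1220603652764)
```

```bash
python3 -m jog '[[0,0,0,-0.2,0,3,0],[0,0,0,-0.2,0,6,0],[0,0,0,-0.2,0,9,0],[0,0,0,-0.2,0,11,0],[0,0,0,-0.2,0,13,0],[0,0,0,-0.2,0,14,0],[0,0,0,-0.2,0,15,0],[0,0,0,-0.2,0,15,0]]'
python3 w.py w3
```

```text
clock: 2.8
tool_pos: [0.4293, -0.1716, 0.1495]
tcp_rot: [-2.22, -2.221, 0.001]
wrist_force: [0.2, 0.2, 0.1]
finger_gap: 0.0853
2.8 [ 0.4293 -0.1716  0.1495] [0.2 0.2 0.1] 0.08532217467479884
```

View pics/w3.png

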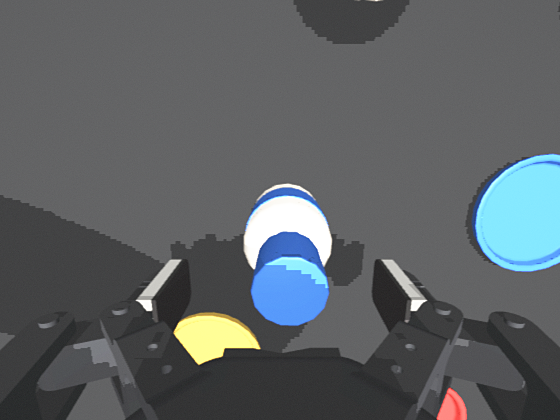

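The cap top is at (290,291) between the pads, with the finger midline at about 281. I'll compute the offset.

```bash
python3 - <<'E'
from w import *
st,s=wsnap("w4")
for uv in ((252,291),(328,291),(290,258),(290,325)): print(ray(s,uv,.11).round(4))
m=hue(s["color"],"blue"); m[:,:240]=0;m[:,345:]=0; m[:233]=0
for A,uv,b in blobs(m,800): print(A,uv,b,solve(s,uv,.016,.078,.11,st["tool_pos"][:2]))
print(st["tool_pos"])
E
```

```text
[ 0.417  -0.1674  0.11  ]
[ 0.4476 -0.1673  0.11  ]
[ 0.4322 -0.153   0.11  ]
[ 0.4324 -0.1832  0.11  ]
5140 [286.88793774 281.07023346] [249 233  79  92] (array([ 0.43123396, -0.16875835]), 6092.077270955546)
[ 0.42974101 -0.17158868  0.15000246]
```

```bash
python3 -m jog '[[0,0,0,0.15,0.12,0,0],[0,0,0,0.3,0.25,0,0],[0,0,0,0.3,0.25,0,0.3],[0,0,0,0.3,0.25,0,0.5],[0,0,0,0.3,0.25,0,0.6],[0,0,0,0.3,0.25,0,0.8],[0,0,0,0.3,0.25,0,1],[0,0,0,0.3,0.25,0,1],[0,0,0,0.3,0.25,0,1],[0,0,0,0.3,0.25,0,1]]'

```

```text
clock: 4.15
tool_pos: [0.4328, -0.1688, 0.1505]
tcp_rot: [2.219, 2.222, 0.001]
wrist_force: [0.3, -0.5, 2.2]
finger_gap: 0.0311
```

```bash
python3 -m jog '[[0,0,0,0,0,-0.5,1],[0,0,0,0,0,-1.5,1],[0,0,0,0,0,-3.5,1],[0,0,0,0,0,-5.5,1],[0,0,0,0,0,-7.5,1],[0,0,0,0,0,-8,1],[0,0,0,0,0,-8,1]]'
python3 w.py w5 blue; python3 -c "
from w import *
go(manip.observe(),(.612,-.1645,.23),np.pi/2)"
```

```text
clock: 5.03
tool_pos: [0.4326, -0.1687, 0.2306]
tcp_rot: [2.219, 2.222, 0.001]
wrist_force: [1.0, 0.6, -2.0]
finger_gap: 0.0304
5.025 [ 0.4326 -0.1687  0.2306] [ 1.   0.6 -2. ] 0.030378642119789367
blue 5935 [465.6 193.7] [419 150  93  88] tray [ 0.6135 -0.1659] 6664 cap [ 0.5569 -0.1448] 3057
blue 517 [281.2 200.8] [245 192  73  28] tray [ 0.4322 -0.1728] 6233 cap [ 0.4319 -0.149 ] 2167
blue 5503 [280.9 284.9] [243 237  77  93] tray [ 0.4321 -0.2656] 5117 cap [ 0.4319 -0.2137] 2214
yaw 90.1 turn [0.    0.    0.001] shift cm [ 0.37 17.97  0.  ] dist 18.0
```

View pics/w5.png

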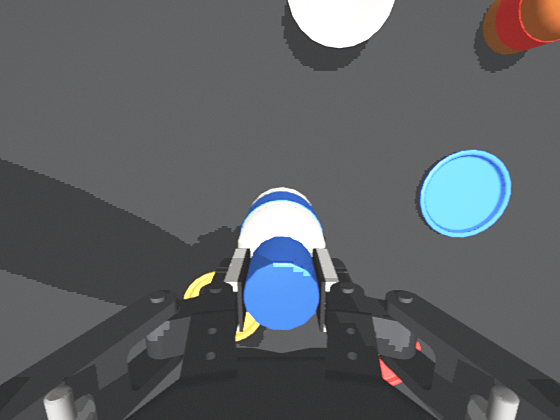

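The bottle is held upright at (281,285), and the blue tray is at (466,194). I'll carry it over the tray.

```bash
python3 -m jog '[[0,0,0,0,1,0,1],[0,0,0,0.1,3,0,1],[0,0,0,0.2,6,0,1],[0,0,0,0.2,9,0,1],[0,0,0,0.3,12,0,1],[0,0,0,0.3,15,0,1],[0,0,0,0.3,17,0,1],[0,0,0,0.3,17.9,0,1],[0,0,0,0.3,17.9,0,1]]'
python3 w.py w6 blue; python3 -c "
from w import *
go(manip.observe(),(.612,-.1645,.1555),np.pi/2)"
```

```text
clock: 6.2
tool_pos: [0.612, -0.165, 0.2293]
tcp_rot: [-2.219, -2.223, 0.001]
wrist_force: [0.2, -0.1, -1.5]
finger_gap: 0.0306
6.2 [ 0.612  -0.165   0.2293] [ 0.2 -0.1 -1.5] 0.03061438799111266
blue 3958 [281.3 184.7] [236 153  91  79] tray [ 0.6112 -0.1526] 6527 cap [ 0.611  -0.1338] 2177
blue 5616 [281.  284.6] [243 237  77  93] tray [ 0.6112 -0.2606] 5170 cap [ 0.611  -0.2089] 2242
yaw 90.1 turn [-0.001 -0.     0.001] shift cm [0.05 0.09 7.39] dist 7.4
```

View pics/w6.png

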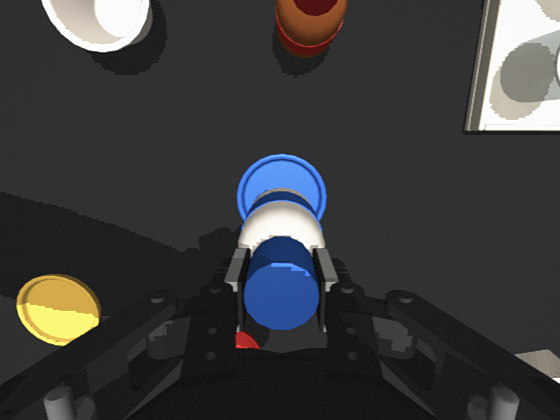

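The bottle is centred over the blue tray. I'll lower it.

```bash
python3 -m jog '[[0,0,0,0,0,1,1],[0,0,0,0,0,3,1],[0,0,0,0,0,5,1],[0,0,0,0,0,6,1],[0,0,0,0,0,6.5,1],[0,0,0,0,0,6.9,1],[0,0,0,0,0,7.1,1],[0,0,0,0,0,7.2,1],[0,0,0,0,0,7.3,1],[0,0,0,0,0,7.3,1]]'
python3 -c "
from w import *
print(manip.observe()['tool_pos'],manip.observe()['wrist_force'])"
```

```text
clock: 7.5
tool_pos: [0.6112, -0.165, 0.1566]
tcp_rot: [-2.219, -2.223, 0.001]
wrist_force: [1.4, -1.2, -1.7]
finger_gap: 0.0303
[ 0.61120305 -0.16499173  0.15655299] [ 1.36715998 -1.17813874 -1.66790324]
```

Still airborne by about 2 mm. I'll creep down in small steps.

```bash
python3 -m jog '[[0,0,0,0,0,0.05,1],[0,0,0,0,0,0.1,1],[0,0,0,0,0,0.15,1],[0,0,0,0,0,0.15,1]]'
```

```text
clock: 8.0
tool_pos: [0.6111, -0.165, 0.155]
tcp_rot: [-2.219, -2.222, 0.001]
wrist_force: [-0.3, -0.7, -2.4]
finger_gap: 0.0304
```

```bash
python3 -m jog '[[0,0,0,0,0,0.05,1],[0,0,0,0,0,0.05,1]]'
```

```text
clock: 8.25
tool_pos: [0.6112, -0.165, 0.1546]
tcp_rot: [-2.219, -2.222, 0.001]
wrist_force: [-0.4, -0.4, -1.7]
finger_gap: 0.0303
```

```bash
python3 -m jog '[[0,0,0,0,0,0.06,1],[0,0,0,0,0,0.06,1]]'
```

```text
clock: 8.5
tool_pos: [0.6112, -0.165, 0.1545]
tcp_rot: [-2.219, -2.223, 0.001]
wrist_force: [-2.1, 0.6, 3.1]
finger_gap: 0.0306
```

```bash
python3 -m jog '[[0,0,0,0,0,0.06,1],[0,0,0,0,0,0.06,1]]'
```

```text
clock: 8.75
tool_pos: [0.6112, -0.165, 0.1546]
tcp_rot: [-2.219, -2.223, 0.001]
wrist_force: [-2.7, 0.8, 4.9]
finger_gap: 0.0306
```

The bottle touched down, with force going from −2 to +5 N. I'll release, then retreat upward.

```bash
python3 -m jog '[[0,0,0,0,0,0,0.6],[0,0,0,0,0,0,0.5],[0,0,0,0,0,0,0.4],[0,0,0,0,0,0,0.2],[0,0,0,0,0,0,0],[0,0,0,0,0,0,0],[0,0,0,0,0,0,0],[0,0,0,0,0,0,0]]'
python3 w.py w7 blue
```

```text
clock: 9.75
tool_pos: [0.6112, -0.165, 0.1545]
tcp_rot: [-2.219, -2.223, 0.001]
wrist_force: [0.1, 1.0, 0.4]
finger_gap: 0.0849
9.75 [ 0.6112 -0.165   0.1545] [0.1 1.  0.4] 0.0849339420495431
blue 1796 [284.1 207.3] [223 167 120  92] tray [ 0.6124 -0.156 ] 11184 cap [ 0.6113 -0.1292] 5625
blue 551 [281.1 201.5] [244 192  75  29] tray [ 0.6102 -0.1516] 11341 cap [ 0.6101 -0.1266] 5623
blue 5489 [281.1 285.2] [243 237  78  93] tray [ 0.6104 -0.2201] 9295 cap [ 0.6102 -0.1668] 5658
```

View pics/w7.png

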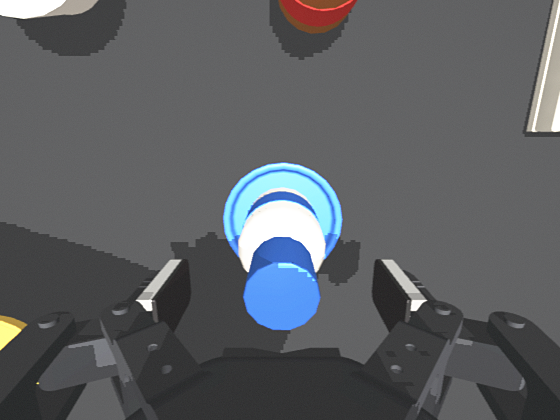

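Blue stands in its tray, centred. Next is red. I rise first, then go over the bottle at about (.631,-.014).

```bash
python3 -m jog '[[0,0,0,0,0,-1.5,0],[0,0,0,0,0,-4.5,0],[0,0,0,0,0,-8,0],[0,0,0,0,0,-12,0],[0,0,0,4,0.5,-14,0],[0,0,0,8,1,-14,0],[0,0,0,12,1.5,-14,0],[0,0,0,15.1,2,-14,0],[0,0,0,15.1,2,-14,0]]'
python3 w.py w8 red green
```

```text
clock: 10.92
tool_pos: [0.6313, -0.012, 0.2958]
tcp_rot: [2.216, 2.226, 0.001]
wrist_force: [-0.3, -0.4, 0.0]
finger_gap: 0.0856
10.925 [ 0.6313 -0.012   0.2958] [-0.3 -0.4  0. ] 0.08556438835281985
red 188 [281.4 174.1] [259 167  47  21] tray [0.6311 0.001 ] 4440 cap [0.6307 0.0161] 1220
red 1194 [282.5 206.9] [265 186  37  42] tray [ 0.6327 -0.039 ] 4118 cap [ 0.6319 -0.014 ] 1243
green 354 [225.3   4.9] [207   0  38  13] tray [0.5728 0.174 ] 6898 cap [0.5873 0.1447] 2259
```

View pics/w8.png

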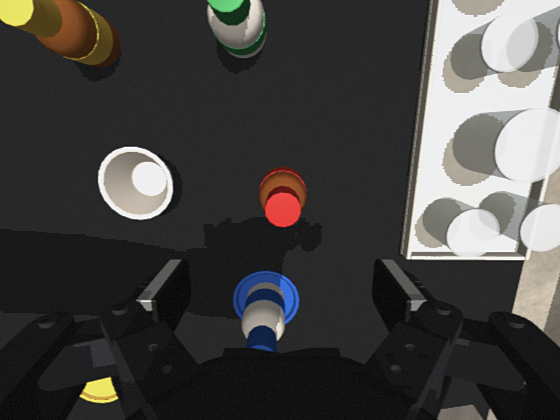

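The red cap is at (282,207), directly below at (.632,-.014), and its area matches. I'll descend and check.

```bash
python3 -m jog '[[0,0,0,-0.2,0.1,3,0],[0,0,0,-0.2,0.1,6,0],[0,0,0,-0.2,0.1,9,0],[0,0,0,-0.2,0.1,11,0],[0,0,0,-0.2,0.1,13,0],[0,0,0,-0.2,0.1,14,0],[0,0,0,-0.2,0.1,14.55,0],[0,0,0,-0.2,0.1,14.55,0]]'
python3 w.py w9 red
```

```text
clock: 11.98
tool_pos: [0.6325, -0.0156, 0.1504]
tcp_rot: [2.217, 2.224, 0.0]
wrist_force: [0.9, 0.2, 0.1]
finger_gap: 0.0852
11.975 [ 0.6325 -0.0156  0.1504] [0.9 0.2 0.1] 0.08524501917585059
red 719 [280.8 201.3] [240 189  83  42] tray [ 0.6316 -0.0012] 11791 cap [0.6313 0.0239] 6029
red 5703 [281.7 281.7] [243 233  78  95] tray [ 0.6324 -0.0655] 9733 cap [ 0.6318 -0.0134] 6050
```

View pics/w9.png

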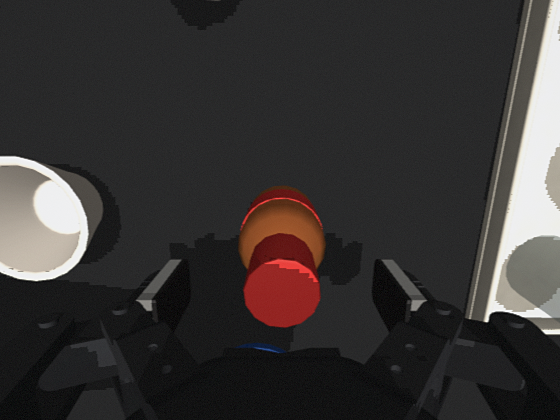

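Centred at (282,282). I'll nudge it 1.5 mm, close the fingers and lift.

```bash
python3 -m jog '[[0,0,0,0.15,0,0,0],[0,0,0,0.15,0,0,0.3],[0,0,0,0.15,0,0,0.5],[0,0,0,0.15,0,0,0.6],[0,0,0,0.15,0,0,0.8],[0,0,0,0.15,0,0,1],[0,0,0,0.15,0,0,1],[0,0,0,0.15,0,0,1],[0,0,0,0.15,0,0,1]]'
```

```text
clock: 13.15
tool_pos: [0.633, -0.0141, 0.1511]
tcp_rot: [2.216, 2.223, 0.001]
wrist_force: [-0.7, -0.8, 3.9]
finger_gap: 0.0306
```

```bash
python3 -m jog '[[0,0,0,0,0,-0.5,1],[0,0,0,0,0,-1.5,1],[0,0,0,0,0,-3.5,1],[0,0,0,0,0,-6,1],[0,0,0,0,0,-9,1],[0,0,0,0,0,-12,1],[0,0,0,0,0,-14.5,1],[0,0,0,0,0,-16,1],[0,0,0,0,0,-16.5,1],[0,0,0,0,0,-16.5,1]]'
python3 w.py w10 red;python3 -c "
from w import *
go(manip.observe(),(.546,-.353,.31),np.pi/2)"
```

```text
clock: 14.4
tool_pos: [0.6324, -0.0139, 0.3155]
tcp_rot: [2.217, 2.224, 0.0]
wrist_force: [0.1, 0.2, -3.1]
finger_gap: 0.0303
14.4 [ 0.6324 -0.0139  0.3155] [ 0.1  0.2 -3.1] 0.03025026230178443
red 738 [280.6 203.6] [240 191  82  41] tray [ 0.6316 -0.0419] 3727 cap [ 0.6314 -0.0179] 1077
red 5576 [281.1 284. ] [243 236  76  94] tray [ 0.6327 -0.1565] 3091 cap [ 0.6323 -0.1055] 1104
yaw 90.2 turn [0.    0.001 0.003] shift cm [-33.88  -8.72   0.52] dist 35.0
```

View pics/w10.png

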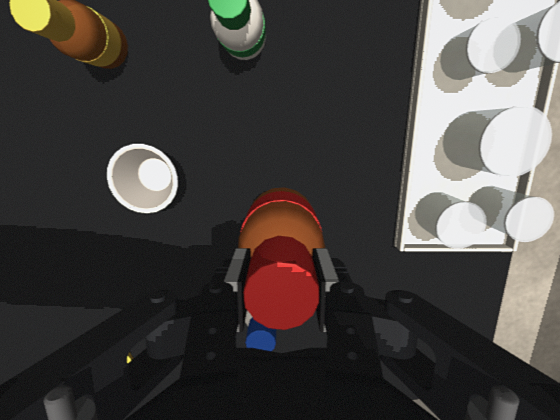

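Red is held upright. I'll carry it around and above the blue bottle.

```bash
python3 -m jog '[[0,0,0,-1,-1.5,0,1],[0,0,0,-3,-4,0,1],[0,0,0,-6.5,-7,0,1],[0,0,0,-10.5,-9,0,1],[0,0,0,-15,-10,0,1],[0,0,0,-19.5,-10,0,1],[0,0,0,-24,-9.5,0,1],[0,0,0,-28.5,-9,0,1],[0,0,0,-32,-8.7,0,1],[0,0,0,-33.9,-8.7,0,1]]'
python3 -m jog '[[0,0,0,0,0,0,1],[0,0,0,0,0,0.5,1]]'
python3 w.py w11 red;python3 -c "
from w import *
go(manip.observe(),(.546,-.353,.21),np.pi/2)"
```

```text
clock: 15.7
tool_pos: [0.545, -0.3547, 0.314]
tcp_rot: [-2.219, -2.222, 0.001]
wrist_force: [-0.4, 1.0, -1.7]
finger_gap: 0.0306
clock: 15.95
tool_pos: [0.5446, -0.3536, 0.3089]
tcp_rot: [-2.218, -2.222, 0.001]
wrist_force: [0.2, -0.5, -2.5]
finger_gap: 0.0306
15.95 [ 0.5446 -0.3536  0.3089] [ 0.2 -0.5 -2.5] 0.03060370953299384
red 3541 [283.7 179.9] [240 147  82  85] tray [ 0.5466 -0.3493] 4076 cap [ 0.5458 -0.3327] 1111
red 5541 [281.1 283.7] [243 236  76  93] tray [ 0.5437 -0.4912] 3212 cap [ 0.5436 -0.4406] 1157
yaw 90.1 turn [-0.003 -0.002  0.002] shift cm [-0.01  0.18  9.79] dist 9.8
```

View pics/w11.png

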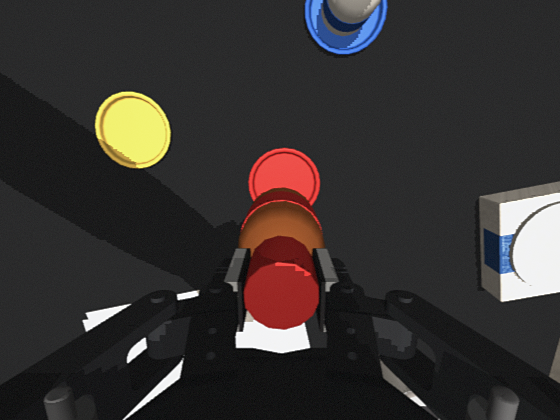

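The red tray is at (284,182), consistent with (.546,-.353). I'll lower partway and look.

```bash
python3 -m jog '[[0,0,0,0,0.1,1.5,1],[0,0,0,0,0.2,4,1],[0,0,0,0,0.2,7,1],[0,0,0,0,0.2,10,1],[0,0,0,0,0.2,12,1],[0,0,0,0,0.2,13,1],[0,0,0,0,0.2,13.2,1],[0,0,0,0,0.2,13.2,1]]'
python3 w.py w12
```

```text
clock: 17.0
tool_pos: [0.5465, -0.3529, 0.1766]
tcp_rot: [-2.217, -2.223, 0.001]
wrist_force: [0.1, 0.2, -1.3]
finger_gap: 0.0305
17.0 [ 0.5465 -0.3529  0.1766] [ 0.1  0.2 -1.3] 0.030511451127738978
```

View pics/w12.png

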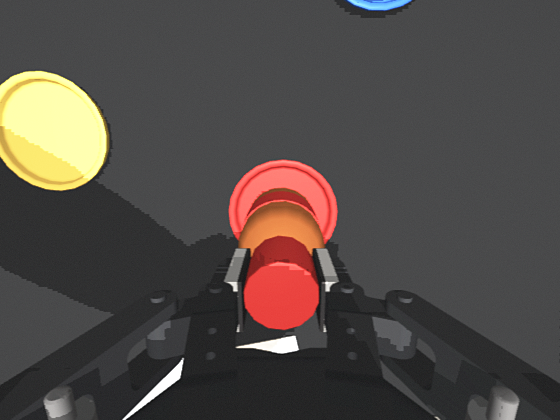

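Centred over the red tray at (283,207). I'll lower it to contact.

```bash
python3 -m jog '[[0,0,0,0,0,0.8,1],[0,0,0,0,0,1.4,1],[0,0,0,0,0,1.8,1],[0,0,0,0,0,1.95,1],[0,0,0,0,0,2.02,1],[0,0,0,0,0,2.09,1],[0,0,0,0,0,2.14,1],[0,0,0,0,0,2.14,1]]'
```

```text
clock: 18.05
tool_pos: [0.5467, -0.3531, 0.1557]
tcp_rot: [-2.217, -2.223, 0.0]
wrist_force: [-0.8, -0.1, -2.5]
finger_gap: 0.0307
```

```bash
python3 -m jog '[[0,0,0,0,0,0.06,1],[0,0,0,0,0,0.06,1]]'
```

```text
clock: 18.3
tool_pos: [0.5467, -0.3532, 0.1552]
tcp_rot: [-2.218, -2.223, 0.0]
wrist_force: [-0.4, -0.2, -1.5]
finger_gap: 0.0307
```

```bash
python3 -m jog '[[0,0,0,0,0,0.06,1],[0,0,0,0,0,0.06,1]]'
```

```text
clock: 18.55
tool_pos: [0.5468, -0.3532, 0.1552]
tcp_rot: [-2.218, -2.223, 0.001]
wrist_force: [-1.7, 1.6, 1.6]
finger_gap: 0.0304
```

```bash
python3 -m jog '[[0,0,0,0,0,0.06,1],[0,0,0,0,0,0.06,1]]'
```

```text
clock: 18.8
tool_pos: [0.5468, -0.3533, 0.1552]
tcp_rot: [-2.218, -2.224, 0.001]
wrist_force: [-1.8, 2.2, 5.7]
finger_gap: 0.0306
```

In contact. I'll release.

```bash
python3 -m jog '[[0,0,0,0,0,0,0.6],[0,0,0,0,0,0,0.5],[0,0,0,0,0,0,0.4],[0,0,0,0,0,0,0.2],[0,0,0,0,0,0,0],[0,0,0,0,0,0,0],[0,0,0,0,0,0,0],[0,0,0,0,0,0,0]]'
python3 w.py w13 red
```

```text
clock: 19.8
tool_pos: [0.5468, -0.3532, 0.1552]
tcp_rot: [-2.218, -2.224, 0.001]
wrist_force: [0.1, 0.5, 0.1]
finger_gap: 0.0855
19.8 [ 0.5468 -0.3532  0.1552] [0.1 0.5 0.1] 0.0854620407405477
red 5467 [283.1 199.5] [223 162 119  98] tray [ 0.5472 -0.3384] 11328 cap [ 0.5464 -0.3141] 5565
red 5663 [280.6 284.1] [242 236  77  94] tray [ 0.5456 -0.4076] 9268 cap [ 0.5455 -0.3549] 5601
```

View pics/w13.png

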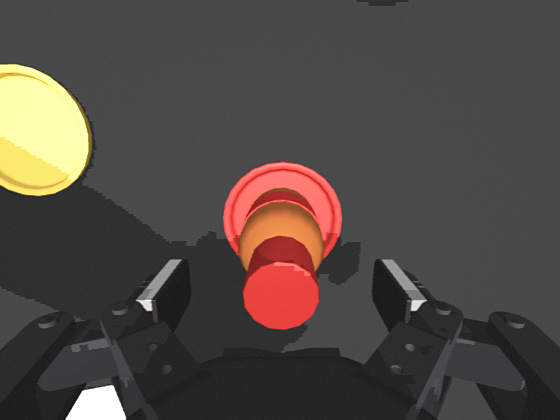

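Red stands in its tray. Next is yellow, at about (.430,.145).

```bash
python3 -m jog '[[0,0,0,0,0,-1.5,0],[0,0,0,0,0,-5,0],[0,0,0,0,0,-10,0],[0,0,0,4,-1,-13,0],[0,0,0,10,-2.5,-14.5,0],[0,0,0,16,-4,-14.5,0],[0,0,0,22,-5.5,-14.5,0],[0,0,0,28,-7,-14.5,0],[0,0,0,34,-8.5,-14.5,0],[0,0,0,40,-10,-14.5,0]]'
python3 -m jog '[[0,0,0,5,-1,0,0],[0,0,0,9,-1.7,0,0],[0,0,0,9.5,-1.7,0,0],[0,0,0,9.5,-1.7,0,0]]'
python3 w.py w14 yellow
```

```text
clock: 21.1
tool_pos: [0.4454, 0.0481, 0.3019]
tcp_rot: [2.218, 2.223, 0.003]
wrist_force: [1.7, 1.2, 0.1]
finger_gap: 0.0855
clock: 21.6
tool_pos: [0.4284, 0.1432, 0.3027]
tcp_rot: [2.217, 2.223, 0.004]
wrist_force: [0.0, 0.7, -0.7]
finger_gap: 0.0854
21.6 [0.4284 0.1432 0.3027] [ 0.   0.7 -0.7] 0.08538994372948108
```

View pics/w14.png

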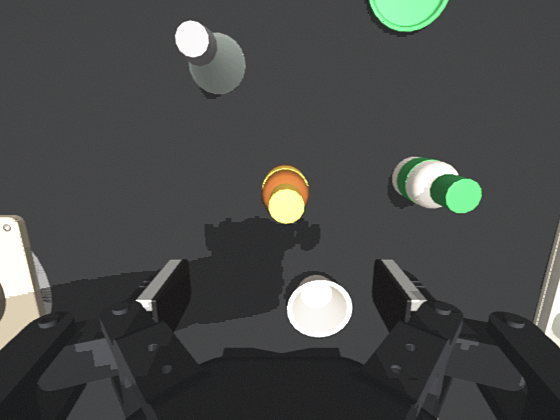

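The yellow cap is at (286,206). The flask at (218,60) is clear, and the mortar is at (319,306).

```bash
python3 - <<'E'
from w import *
st,s=wsnap("w15")
print(st["tool_pos"],ray(s,(286.5,206.5),.11), ray(s,(319,306),.045))
m=hue(s["color"],"yellow")
h=cv2.cvtColor(s["color"],cv2.COLOR_RGB2HSV); print(h[206,286],h[195,287])
E
```

```text
[0.42852864 0.14265191 0.30247287] [0.43305316 0.14234823 0.11      ] [0.47495645 0.00058464 0.045     ]
[ 30  73 255] [ 30  67 255]
```

```bash
python3 -m jog '[[0,0,0,0,0.2,3,0],[0,0,0,0,0.4,6,0],[0,0,0,0,0.4,9,0],[0,0,0,0,0.4,11.5,0],[0,0,0,0,0.4,13.5,0],[0,0,0,0,0.4,14.7,0],[0,0,0,0,0.4,15.2,0],[0,0,0,0,0.4,15.2,0]]'
python3 w.py w16 yellow
```

```text
clock: 22.7
tool_pos: [0.4333, 0.1421, 0.1505]
tcp_rot: [2.22, 2.22, 0.003]
wrist_force: [0.1, -0.2, -0.2]
finger_gap: 0.085
22.7 [0.4333 0.1421 0.1505] [ 0.1 -0.2 -0.2] 0.08502656160667828
yellow 407 [283.4 198.5] [255 192  60  23] tray [0.4344 0.1587] 11865 cap [0.4332 0.1828] 6018
yellow 1251 [286.6 252.4] [259 236  57  44] tray [0.4369 0.1169] 10437 cap [0.4347 0.1586] 6038
```

View pics/w16.png

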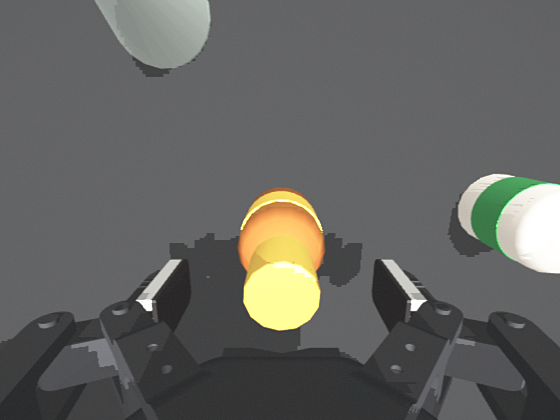

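The cap spans columns 244–320 and rows 236–329, the same as in the good grasp. I'll close and lift.

```bash
python3 -m jog '[[0,0,0,0,0,0,0.3],[0,0,0,0,0,0,0.5],[0,0,0,0,0,0,0.6],[0,0,0,0,0,0,0.8],[0,0,0,0,0,0,1],[0,0,0,0,0,0,1],[0,0,0,0,0,0,1],[0,0,0,0,0,0,1]]'
python3 -m jog '[[0,0,0,0,0,-0.5,1],[0,0,0,0,0,-1.5,1],[0,0,0,0,0,-3.5,1],[0,0,0,0,0,-6,1],[0,0,0,0,0,-9,1],[0,0,0,0,0,-12,1],[0,0,0,0,0,-14,1],[0,0,0,0,0,-15,1],[0,0,0,0,0,-15,1]]'
python3 w.py w17 ;python3 -c "
from w import *
go(manip.observe(),(.3685,-.291,.30),np.pi/2)"
```

```text
clock: 23.75
tool_pos: [0.4337, 0.1424, 0.1513]
tcp_rot: [2.219, 2.22, 0.005]
wrist_force: [-1.2, -0.1, 5.5]
finger_gap: 0.0305
clock: 24.88
tool_pos: [0.4333, 0.1423, 0.3018]
tcp_rot: [2.219, 2.22, 0.006]
wrist_force: [-0.4, 0.3, -2.1]
finger_gap: 0.0308
24.875 [0.4333 0.1423 0.3018] [-0.4  0.3 -2.1] 0.030844084958100787
yaw 90.0 turn [ 0.003 -0.     0.001] shift cm [-43.32  -6.46   0.05] dist 43.8
```

View pics/w17.png

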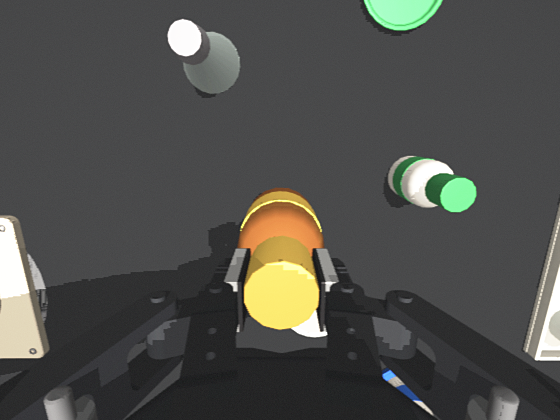

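Yellow is held. I'll carry it to the yellow tray, passing well above the mortar.

```bash
python3 -m jog '[[0,0,0,-1,0,0,1],[0,0,0,-3.5,-0.5,0,1],[0,0,0,-7,-1,0,1],[0,0,0,-11,-1.5,0,1],[0,0,0,-15.5,-2.2,0,1],[0,0,0,-20,-3,0,1],[0,0,0,-24.5,-3.6,0,1],[0,0,0,-29,-4.3,0,1],[0,0,0,-33.5,-5,0,1],[0,0,0,-37.5,-5.6,0,1]]'
python3 -m jog '[[0,0,0,-3,-0.4,0,1],[0,0,0,-5,-0.7,0,1],[0,0,0,-5.8,-0.8,0,1],[0,0,0,-5.8,-0.8,0,1],[0,0,0,-5.8,-0.8,0,1]]'
python3 w.py w18 yellow ;python3 -c "
from w import *
go(manip.observe(),(.3685,-.291,.177),np.pi/2)"
```

```text
clock: 26.18
tool_pos: [0.3757, -0.2344, 0.2996]
tcp_rot: [2.222, 2.22, 0.004]
wrist_force: [0.4, 0.2, -1.6]
finger_gap: 0.0307
clock: 26.8
tool_pos: [0.3677, -0.2914, 0.2993]
tcp_rot: [-2.221, -2.222, -0.004]
wrist_force: [-0.1, -0.1, -1.0]
finger_gap: 0.0303
26.8 [ 0.3677 -0.2914  0.2993] [-0.1 -0.1 -1. ] 0.030308551025875166
yellow 3644 [280.9 297.4] [244 264  75  65] tray [ 0.3676 -0.4439] 3278 cap [ 0.3673 -0.3883] 1241
yaw 90.0 turn [ 0.002 -0.002  0.001] shift cm [ 0.02  0.05 12.24] dist 12.2
```

View pics/w18.png

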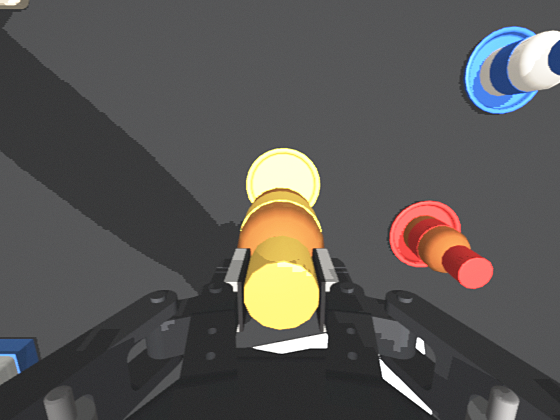

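The yellow tray is at (283,183), centred ahead of the bottle. I'll lower it.

```bash
python3 -m jog '[[0,0,0,0,0.05,1.5,1],[0,0,0,0,0.1,4,1],[0,0,0,0,0.1,7,1],[0,0,0,0,0.1,9.5,1],[0,0,0,0,0.1,11.5,1],[0,0,0,0,0.1,12.2,1],[0,0,0,0,0.1,12.2,1]]'
python3 w.py w19
```

```text
clock: 27.72
tool_pos: [0.3688, -0.2906, 0.1769]
tcp_rot: [-2.219, -2.222, -0.004]
wrist_force: [0.3, -0.0, -2.6]
finger_gap: 0.03
27.725 [ 0.3688 -0.2906  0.1769] [ 0.3 -0.  -2.6] 0.03000354342527101
```

View pics/w19.png

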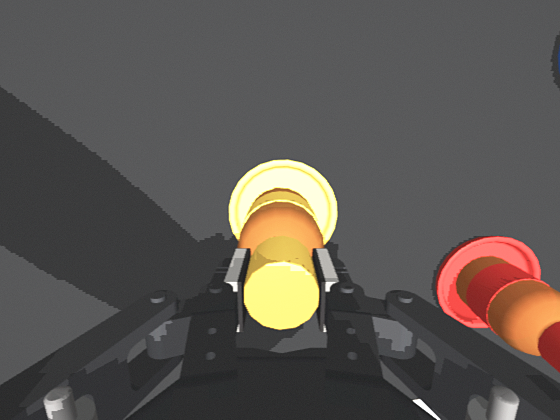

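The tray spans columns 229–337 with its top at row 160, matching the red placement. I'll lower to contact.

```bash
python3 -m jog '[[0,0,0,0,0,0.8,1],[0,0,0,0,0,1.4,1],[0,0,0,0,0,1.8,1],[0,0,0,0,0,1.95,1],[0,0,0,0,0,2.02,1],[0,0,0,0,0,2.09,1],[0,0,0,0,0,2.16,1],[0,0,0,0,0,2.16,1]]'
```

```text
clock: 28.78
tool_pos: [0.3693, -0.2912, 0.156]
tcp_rot: [2.22, 2.222, 0.004]
wrist_force: [-0.4, -0.1, -1.9]
finger_gap: 0.03
```

```bash
python3 -m jog '[[0,0,0,0,0,0.06,1],[0,0,0,0,0,0.06,1]]'
```

```text
clock: 29.02
tool_pos: [0.3693, -0.2911, 0.1554]
tcp_rot: [2.22, 2.222, 0.004]
wrist_force: [-0.6, -0.3, -1.5]
finger_gap: 0.0308
```

```bash
python3 -m jog '[[0,0,0,0,0,0.06,1],[0,0,0,0,0,0.06,1]]'
```

```text
clock: 29.28
tool_pos: [0.3693, -0.2913, 0.1554]
tcp_rot: [2.22, 2.222, 0.004]
wrist_force: [-2.0, 0.7, 4.0]
finger_gap: 0.0306
```

Contact. I'll release.

```bash
python3 -m jog '[[0,0,0,0,0,0,0.6],[0,0,0,0,0,0,0.5],[0,0,0,0,0,0,0.4],[0,0,0,0,0,0,0.2],[0,0,0,0,0,0,0],[0,0,0,0,0,0,0],[0,0,0,0,0,0,0],[0,0,0,0,0,0,0]]'
python3 w.py w20; python3 -c "
from w import *
go(manip.observe(),(.588,.154,.30),np.pi/2)"
```

```text
clock: 30.28
tool_pos: [0.3694, -0.2913, 0.1554]
tcp_rot: [2.22, 2.222, 0.004]
wrist_force: [0.3, -0.2, 1.0]
finger_gap: 0.0852
30.275 [ 0.3694 -0.2913  0.1554] [ 0.3 -0.2  1. ] 0.08521816319670508
yaw 90.1 turn [ 0.002 -0.001  0.001] shift cm [ 44.52  21.95 -14.36] dist 51.7
```

View pics/w20.png

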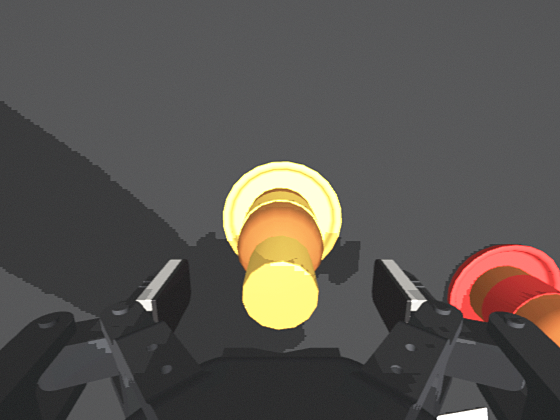

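Yellow stands in its tray. Next is green.

```bash
python3 -m jog '[[0,0,0,0,0,-1.5,0],[0,0,0,0,0,-5,0],[0,0,0,0,0,-10,0],[0,0,0,4,2,-13,0],[0,0,0,9,4.5,-14.4,0],[0,0,0,14.5,7,-14.4,0],[0,0,0,20,10,-14.4,0],[0,0,0,25.5,12.5,-14.4,0],[0,0,0,31,15.5,-14.4,0],[0,0,0,36,18,-14.4,0]]'
python3 -m jog '[[0,0,0,5,2.2,0,0],[0,0,0,8.5,4,0,0],[0,0,0,8.5,4,0,0],[0,0,0,8.5,4,0,0]]'
python3 w.py w21 green; python3 -c "
from w import *
go(manip.observe(),(.588,.154,.30),np.pi/2)"
```

```text
clock: 31.58
tool_pos: [0.5496, 0.0709, 0.3017]
tcp_rot: [2.218, 2.222, 0.006]
wrist_force: [0.9, 0.2, -0.5]
finger_gap: 0.0855
clock: 32.08
tool_pos: [0.5891, 0.1557, 0.3024]
tcp_rot: [2.217, 2.222, 0.005]
wrist_force: [-0.7, -0.5, 0.6]
finger_gap: 0.0856
32.075 [0.5891 0.1557 0.3024] [-0.7 -0.5  0.6] 0.0855721040909199
green 2908 [253.1  18.3] [211   0  84  45] tray [0.5597 0.3319] 6395 cap [0.5667 0.3055] 1980
green 1058 [280.9 207.5] [264 187  35  40] tray [0.5895 0.1263] 3965 cap [0.589  0.1515] 1183
yaw 90.1 turn [ 0.004 -0.001  0.001] shift cm [-0.12 -0.1   0.24] dist 0.3
```

View pics/w21.png

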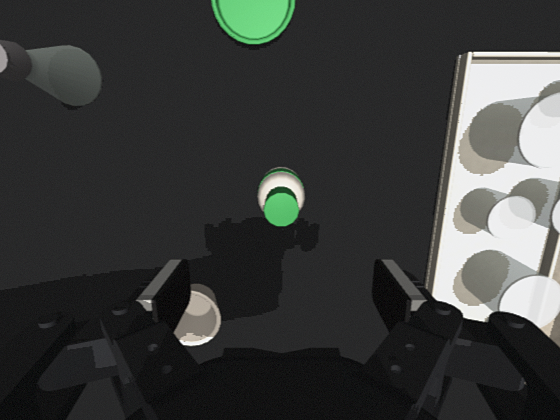

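The green cap is at (281,207), position (.589,.152). I'll descend.

```bash
python3 -m jog '[[0,0,0,-0.1,0,3,0],[0,0,0,-0.2,0,6,0],[0,0,0,-0.2,0,9,0],[0,0,0,-0.2,0,11.5,0],[0,0,0,-0.2,0,13.5,0],[0,0,0,-0.2,0,14.7,0],[0,0,0,-0.2,0,15.2,0],[0,0,0,-0.2,0,15.2,0]]'
python3 w.py w22 green
```

```text
clock: 33.12
tool_pos: [0.5897, 0.153, 0.1507]
tcp_rot: [2.219, 2.22, 0.006]
wrist_force: [0.2, -0.2, -0.5]
finger_gap: 0.0855
33.125 [0.5897 0.153  0.1507] [ 0.2 -0.2 -0.5] 0.0854573791785085
green 472 [280.3 202. ] [246 194  70  26] tray [0.5889 0.1671] 11738 cap [0.5885 0.1922] 5987
green 5429 [280.5 287. ] [243 239  77  93] tray [0.5891 0.0986] 9594 cap [0.5887 0.1525] 6016
```

View pics/w22.png

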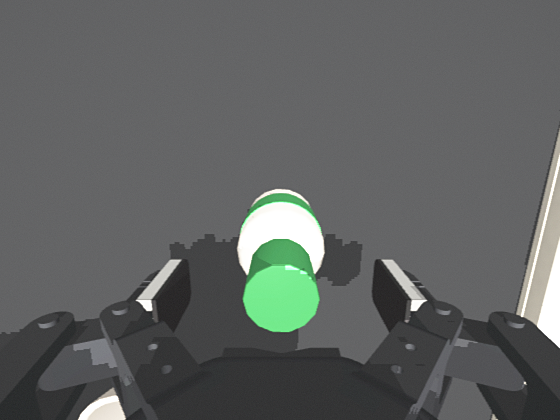

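The cap is within 1 mm of the grasp reference. I'll close and lift.

```bash
python3 -m jog '[[0,0,0,0,0,0,0.3],[0,0,0,0,0,0,0.5],[0,0,0,0,0,0,0.6],[0,0,0,0,0,0,0.8],[0,0,0,0,0,0,1],[0,0,0,0,0,0,1],[0,0,0,0,0,0,1],[0,0,0,0,0,0,1]]'
python3 -m jog '[[0,0,0,0,0,-0.5,1],[0,0,0,0,0,-1.5,1],[0,0,0,0,0,-3.5,1],[0,0,0,0,0,-6,1],[0,0,0,0,0,-9,1],[0,0,0,0,0,-11,1],[0,0,0,0,0,-12,1],[0,0,0,0,0,-12,1]]'
python3 w.py w23 green ;python3 -c "
from w import *
go(manip.observe(),(.56,.3545,.27),np.pi/2)"
```

```text
clock: 34.17
tool_pos: [0.5901, 0.1533, 0.1516]
tcp_rot: [2.218, 2.22, 0.007]
wrist_force: [-1.5, 0.0, 4.9]
finger_gap: 0.0307
clock: 35.17
tool_pos: [0.5898, 0.1532, 0.2721]
tcp_rot: [2.218, 2.22, 0.009]
wrist_force: [0.3, 0.3, -2.5]
finger_gap: 0.0303
35.175 [0.5898 0.1532 0.2721] [ 0.3  0.3 -2.5] 0.030310175220700508
green 2137 [249.1  13.5] [206   0  86  34] tray [0.5598 0.3244] 7698 cap [0.5675 0.2968] 2558
green 521 [279.8 202.6] [242 194  72  33] tray [0.5894 0.1376] 4766 cap [0.589  0.1614] 1490
green 5064 [282.1 288. ] [244 239  75  92] tray [0.5922 0.0298] 3912 cap [0.5911 0.0822] 1529
yaw 90.1 turn [ 0.005 -0.001  0.001] shift cm [20.14 -2.91  0.12] dist 20.4
```

View pics/w23.png

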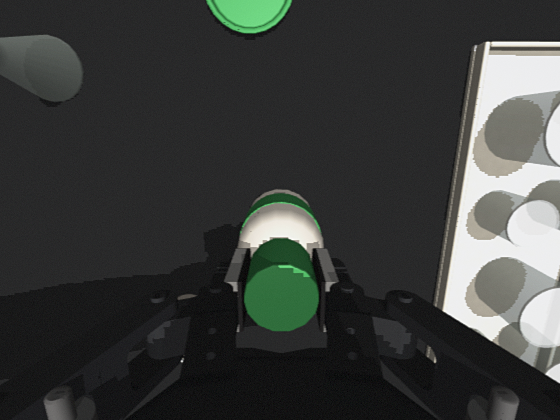

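Green is held. I'll carry it to its tray.

```bash
python3 -m jog '[[0,0,0,1,-0.2,0,1],[0,0,0,3.5,-0.5,0,1],[0,0,0,7,-1,0,1],[0,0,0,11,-1.6,0,1],[0,0,0,15,-2.2,0,1],[0,0,0,18,-2.6,0,1],[0,0,0,20,-2.9,0,1],[0,0,0,20.1,-2.9,0,1],[0,0,0,20.1,-2.9,0,1]]'
python3 w.py w24 green ;python3 -c "
from w import *
go(manip.observe(),(.56,.3545,.177),np.pi/2)"
```

```text
clock: 36.35
tool_pos: [0.56, 0.3535, 0.2707]
tcp_rot: [2.219, 2.22, 0.005]
wrist_force: [0.2, -0.2, -2.0]
finger_gap: 0.0306
36.35 [0.56   0.3535 0.2707] [ 0.2 -0.2 -2. ] 0.030633129413213705
green 1443 [280.6 188.5] [241 154  80  73] tray [0.5599 0.354 ] 4962 cap [0.5595 0.3736] 1498
green 5461 [280.9 286.3] [244 239  75  92] tray [0.5603 0.2327] 3955 cap [0.5598 0.2847] 1546
yaw 90.0 turn [ 0.004 -0.    -0.   ] shift cm [ 0.13 -0.05  9.39] dist 9.4
```

View pics/w24.png

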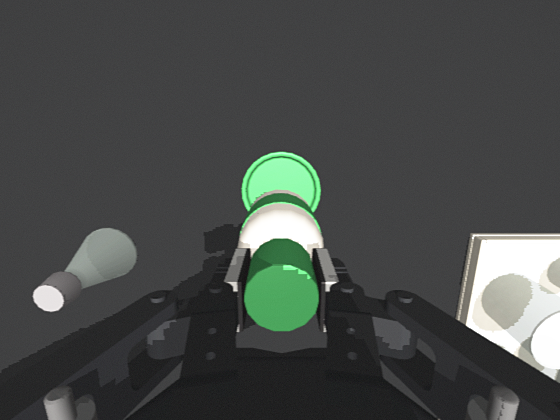

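The tray is at (281,188), aligned. I'll lower.

```bash
python3 -m jog '[[0,0,0,0.05,0,1.2,1],[0,0,0,0.1,0,3.5,1],[0,0,0,0.1,0,6,1],[0,0,0,0.1,0,8,1],[0,0,0,0.1,0,9,1],[0,0,0,0.1,0,9.3,1],[0,0,0,0.1,0,9.3,1]]'
python3 w.py w25
```

```text
clock: 37.28
tool_pos: [0.561, 0.3543, 0.1785]
tcp_rot: [2.219, 2.219, 0.007]
wrist_force: [0.7, 0.5, -1.4]
finger_gap: 0.0306
37.275 [0.561  0.3543 0.1785] [ 0.7  0.5 -1.4] 0.030572770518260933
```

View pics/w25.png

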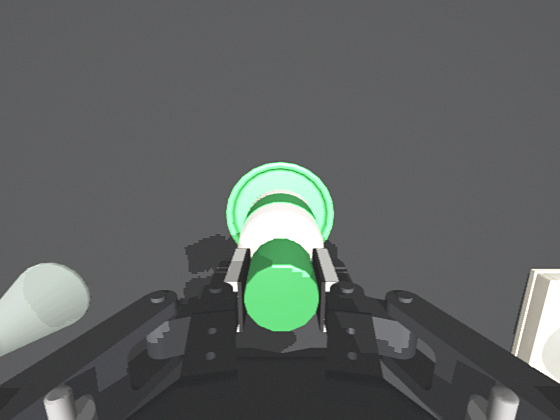

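Aligned, with the tray at columns 227–334 and its top at row 163. I'll lower to contact at about 0.1555.

```bash
python3 -m jog '[[0,0,0,0,0,0.8,1],[0,0,0,0,0,1.5,1],[0,0,0,0,0,1.9,1],[0,0,0,0,0,2.05,1],[0,0,0,0,0,2.15,1],[0,0,0,0,0,2.21,1],[0,0,0,0,0,2.26,1],[0,0,0,0,0,2.26,1]]'
```

```text
clock: 38.33
tool_pos: [0.5613, 0.3545, 0.1563]
tcp_rot: [2.219, 2.219, 0.008]
wrist_force: [0.7, 0.4, -2.5]
finger_gap: 0.0309
```

```bash
python3 -m jog '[[0,0,0,0,0,0.06,1],[0,0,0,0,0,0.06,1]]'
```

```text
clock: 38.58
tool_pos: [0.5613, 0.3545, 0.1557]
tcp_rot: [2.219, 2.219, 0.008]
wrist_force: [0.2, 0.2, -2.4]
finger_gap: 0.0305
```

```bash
python3 -m jog '[[0,0,0,0,0,0.06,1],[0,0,0,0,0,0.06,1]]'
```

```text
clock: 38.83
tool_pos: [0.5614, 0.3546, 0.1556]
tcp_rot: [2.219, 2.219, 0.008]
wrist_force: [-0.7, 0.1, 0.8]
finger_gap: 0.0305
```

```bash
python3 -m jog '[[0,0,0,0,0,0.05,1],[0,0,0,0,0,0.05,1]]'
```

```text
clock: 39.08
tool_pos: [0.5614, 0.3546, 0.1556]
tcp_rot: [2.219, 2.219, 0.009]
wrist_force: [-2.0, -0.5, 2.3]
finger_gap: 0.0309
```

```bash
python3 -m jog '[[0,0,0,0,0,0,0.6],[0,0,0,0,0,0,0.5],[0,0,0,0,0,0,0.4],[0,0,0,0,0,0,0.2],[0,0,0,0,0,0,0],[0,0,0,0,0,0,0],[0,0,0,0,0,0,0],[0,0,0,0,0,0,0]]'
python3 w.py w26
python3 -m jog '[[0,0,0,0,0,-1.5,0],[0,0,0,0,0,-5,0],[0,0,0,0,0,-9,0],[0,0,0,0,0,-13,0],[0,0,0,0,0,-16,0],[0,0,0,0,0,-16,0],[0,0,0,0,0,-16,0]]'
python3 - <<'E'
from w import *
for n in ("scene","side"):
    s=manip.snapshot(n); cv2.imwrite(f"pics/{n}1.png",s["color"][:,:,::-1])
E
```

```text
clock: 40.08
tool_pos: [0.5613, 0.3546, 0.1556]
tcp_rot: [2.219, 2.219, 0.009]
wrist_force: [0.1, -0.6, 0.4]
finger_gap: 0.0855
40.075 [0.5613 0.3546 0.1556] [ 0.1 -0.6  0.4] 0.08549515659110801
clock: 41.0
tool_pos: [0.56, 0.3543, 0.3154]
tcp_rot: [2.219, 2.219, 0.008]
wrist_force: [0.6, -0.3, -0.5]
finger_gap: 0.0855
```

View pics/w26.png

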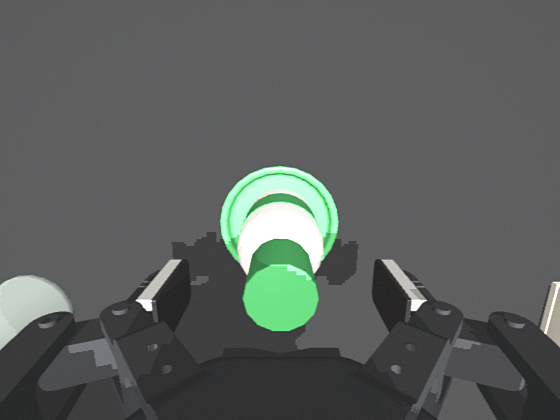

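View pics/scene1.png

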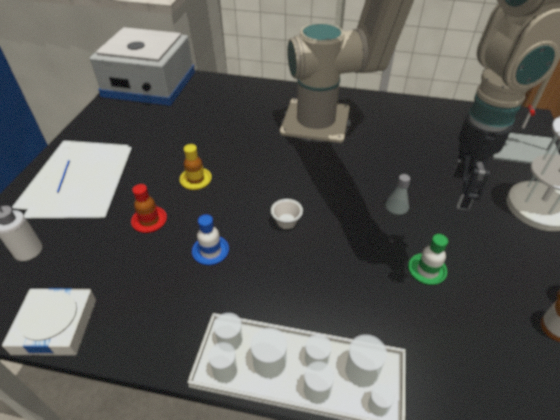

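View pics/side1.png

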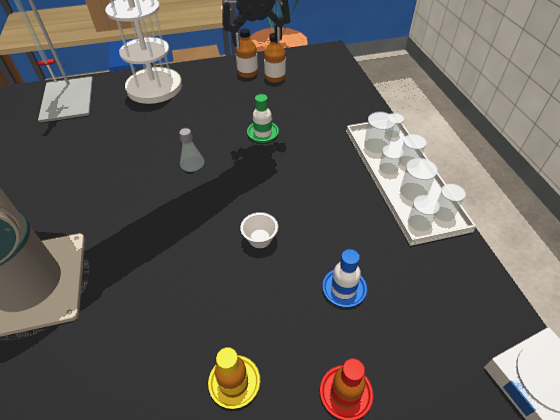

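All four bottles stand upright in matching trays: in the scene view, yellow (195,175), red (147,215), blue (209,247) and green (430,265). The mortar (287,214) and flask (400,195) haven't moved. I'll check numerically and hand in.

```bash
python3 - <<'E'
from w import *
T={'red':(.546,-.353),'yellow':(.3685,-.290),'blue':(.611,-.1645),'green':(.560,.355)}
for n in ("scene","side"):
    s=manip.snapshot(n)
    for c,t in T.items():
        e=hcen(s,cyl(*t,.016,.082,.114))[0]; print(n,c,'expected cap px',e.round(1),[(A,uv.round(1)) for A,uv,b in blobs(hue(s["color"],c),60) if np.linalg.norm(uv-e)<25])
    a=cv2.cvtColor(cv2.imread(f"pics/{n}0.png"),6);b=cv2.cvtColor(cv2.imread(f"pics/{n}1.png"),6)
    for k,(u,v) in {'scene':{'mortar':(287,214),'flask':(400,196)},'side':{'mortar':(259,231),'flask':(191,150)}}[n].items():
        p=a[v-20:v+20,u-18:u+18]; r=cv2.matchTemplate(b[v-30:v+30,u-28:u+28],p,cv2.TM_CCOEFF_NORMED); print(n,k,cv2.minMaxLoc(r)[1::2])
print(manip.sign_off())
E
```

```text
scene red expected cap px [140.6 193. ] [(np.int32(243), array([140.2, 191.5]))]
scene yellow expected cap px [190.8 152.4] [(np.int32(177), array([190. , 150.2]))]
scene blue expected cap px [205.7 224.1] [(np.int32(243), array([205.1, 222.3]))]
scene green expected cap px [438.4 243.7] [(np.int32(242), array([438.8, 242.1]))]
scene mortar (0.9986909031867981, (10, 10))
scene flask (0.9935398101806641, (10, 10))
side red expected cap px [352.  372.9] [(np.int32(1890), array([346.8, 390.9]))]
side yellow expected cap px [226.8 361.1] [(np.int32(1762), array([233.4, 379.8]))]
side blue expected cap px [349.  260.9] [(np.int32(365), array([349.3, 260. ]))]
side green expected cap px [260.2 102.2] [(np.int32(184), array([260.8, 101.7]))]
side mortar (0.9998540878295898, (10, 10))
side flask (0.9995834827423096, (10, 10))
the job is handed in; nothing more can be done
None
```

All four bottles now stand upright in the trays that match their caps, and I handed the job in at about 41 s of the 96 s allowed. I gripped each bottle by its cap and carried it above the others. I lowered it slowly until the wrist force showed contact (about 2 to 6 N), then let go and raised the gripper clear.

- **Bottle positions:** in the scene camera, all four caps are within about 2 pixels of where a bottle centred on its tray's floor should appear. The side camera agrees within about 1 pixel for blue and green.
- **Failed check:** in the side camera, red and yellow gave no separate cap reading, because each cap merged with its same-coloured tray in the picture. I confirmed those two by eye in the pictures.
- **Flask and mortar:** neither moved in either fixed camera (0 pixels of shift).
- **Camera disagreement:** the two fixed cameras differed by about 3 to 8 mm on where things stood. I averaged them and used the wrist camera to correct each grasp and check each placement.

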